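# Clear the cam vice, seat a stone blank and hold it clamped

### The arm

A 6-joint arm with a two-finger parallel gripper is mounted at the origin on the work surface; the furniture and walls round the work are solid. World frame = base frame: x ahead of the robot, y to its left, z up, the work surface at z = 0. Lengths are in m, angles in rad, forces in N, time in s.
With the tool pointing down it reaches from about 0.375 to 0.975 m from the base axis. Payload 3.8 kg.
Tool frame: the origin (TCP) lies midway between the tips of the shut fingers; the grasp point (between the pads) lies 19 mm behind it; z points along the fingers, y is the line along which they close (so a half turn about z gives the same grasp; the last joint's range is limited). The gripper opens to 88 mm and grips with 3 to 60 N. Pads are 18 mm wide; open, the fingers measure 123 mm over their backs; the gripper's body (75 mm by 187 mm) begins 45 mm behind the grasp point.
Start: joints at [-0.837, 0.264, 1.604, -0, 1.274, -0.037], TCP at [0.47, -0.484, 0.239] pointing down, gripper open.
Joint ranges: [-2.63, 2.63], [-0.94, 2.18], [0.31, 2.57], [-1.31, 4.45], [0, 2.66], [-2.55, 2.55]. Speed limits (rad/s): [2.57, 2.57, 3.14, 3.14, 3.14, 3.14].

### API

Orientations are given as a unit quaternion [w, x, y, z].
In Python, from rig import readout, vision, env gives the robot as it stands. The module is installed in compiled form; this text tells all that it offers.
- The arm moves only by the shell command python3 -m jog 'ROWS' [FORCE]. ROWS is JSON, a list of rows, each a list of 7 numbers: the turn, a rotation vector about the world's x, y, z scaled (see below), then the shift along the world's x, y, z scaled (see below), then the opening, from -1 (shut) to 1 (fully open). In form: [[ax, ay, az, x, y, z, fingers], ...]. A call has exactly 5 rows; each row shifts and turns the commanded pose from where the row before left it; what a row does not reach is not made up. The controller multiplies each number of a shift by 0.05 m and each number of a turn by 360 degrees. A row lasts 1/8 s, in which the tool goes at most 62.5 mm and 10.7 degrees, less where a joint would pass 70% of its speed; a pose out of reach is approached as far as the arm can. A call with a number of a shift or a turn outside -1 to 1 is refused whole. A call with a gripper value outside its range is refused whole. The fingers move at their own pace and stop on an object; FORCE is the grip in N (left out, the last holds). Time passes only in rows, so rows that do not move let the fingers close, or fill a call up. It gives the time, the measured TCP pose, the force, the opening and the grip force at its end, in the units of the state.
- readout.get_state(): the state, without advancing time (a new reading comes with each control period).
- vision.get_image(name): name is "side" or "top"; returns a dict with "img" (384x512x3 uint8, red, green, blue), "range_z" (384x512 float32, m along the optical axis (not along the pixel's ray), 0 where there is no reading), "vfov" (degrees; the focal length in pixels is half the picture's height over the tangent of half this angle, whatever the lens; pixels are square), "cx", "cy" (the principal point, pixels), "distortion" ([k1, k2, p1, p2, k3] as OpenCV has them; the pictures are not rectified), "R" (3x3) and "t" (3): a world point X has camera coordinates R X + t. Camera axes: x right, y down, z forward; pixel columns grow to the right and rows downward; lengths in m; the calibration is good to about 2 mm. A picture is of the moment at which its call begins.
- env.finish_job(): hands the job in; it is judged then, once.
The state is a dict: "clock": time; "joint_pos": joint angles; "dq": joint speeds; "effort": joint torques, N m; "position": TCP position; "ee_rot": TCP orientation; "contact_force": force on the tool from outside, world axes, zero at the start; "torque": the same for the moment, N m; "opening": finger opening in m; "grip_force": force on a finger pad.
Only numpy, scipy, OpenCV 4.12 (cv2) and the standard library are available. Lean on these libraries where they do the work, as an engineer would, in place of code of your own. Each camera call takes 0.05 s, during which the arm holds its last target. There are 200 camera calls.

### The job

Take the small stone chip out of the green cam vice and lay it on the bench clear of the vice, then seat the limestone blank flat on the bed between the rubber-faced jaw and the white cam, centred across the bed with its long side running from jaw to cam, and let go of it. Then swing the red-knobbed cam lever up to the top of its lift, where it stands upright, and finish while still holding it there: it springs back if let go, and the carver is about to work on the stone. Leave the other things on the bench where they are.

Things in the scene. Friction and masses are not known exactly. Their poses are not given: they have to be found in the camera images.
- vice: green eccentric-cam vice fixed to the bench. Bed 200 x 74 mm (264 mm over the end lugs), flat steel top 16 mm above the bench. Origin: underside, middle of the bed; x along the bed from jaw to cam, y across, z up. The lever swings in the plane y = 0; open, it leans out over the cam end (+x). Jaw 60 mm wide, top 48 mm above the bench; the open cam's top is at 72 mm
- vice_seat (a point): point on the bed top midway between jaw and open cam (17.5 mm on the jaw side of the bed's middle); axes as the vice's. The jaw's sprung rubber pad stands 32.5 mm away at -x, the cam's rim 32.5 mm away at +x (65 mm gap, when open)
- lever_pivot (a point): axis of the cam and lever, 40 mm from the bed's middle towards the cam end, 34 mm above the bench; axes as the vice's
- knob (a point): centre of the red ball (32 mm across) at the end of the lever, 120 mm from the pivot on a 10 mm steel rod
- cam (a joint): turn of the white eccentric cam (48 mm disc, 28 mm wide, 14 mm off its pivot) and lever, rad. 0: open, lever leaning out (+x), 0.07 rad above level. Grows as the lever swings up towards the stone. 1.50: lever upright, cam at its highest lift (13 mm); it can go past the top to 1.90. A spring returns it to 0 when let go: 2 N at the knob when open, 4 N at the top, up to 6 N with the stone's rub
- jaw_pad: the jaw's rubber-faced pad, 58 mm wide, 28 mm high, on springs: it gives up to 8 mm (2 N preload, 2 N a mm). The cam pushes the blank against it, about 8 N at the top of the lift
- stone_blank: cream limestone blank, a rounded block 47 (x) x 56 (y) x 36 (z) mm, standing on the bench to the left or right of the vice; the steel cup wheel has the other place. Origin: centre of its underside, y along the 56 mm side, which goes from jaw to cam. About 0.17 kg
- stone_chip: small cream limestone chip, 22 (x) x 30 (y) x 12 (z) mm, lying on the vice bed between jaw and cam with its 30 mm side roughly across the bed (within 0.3 rad). Origin: centre of its underside
- oil_bottle: cream bottle with a red spout, 43 mm across, 137 mm tall, standing on the bench; origin under its centre. Bystander
- rubbing_stone: grey bar-shaped rubbing stone, 32 x 100 x 22 mm, lying on the bench; origin under its centre. Bystander
- cup_wheel: grey steel cup wheel for grinding, 74 mm across, 22 mm high, lying on the bench; origin under its centre. Bystander
Mind the look-alikes: they are no part of the job. There is more than one size of the stone_blank; the job needs the smaller.

How it is judged:
By the outcome, as a careful person would: the job done as asked, in the order asked, and still so for the second after the job is handed in, while the arm keeps its last pose, push and grip.
It also fails if it takes over 64 s, if anything falls off the work surface, if the arm or the gripper's body presses on something with over 40 N, if the wrist force passes 120 N, or if a joint passes its speed limit or range.

## Working session

There is one attempt and no reset: what is moved stays moved. The work goes in short steps, Python scripts to look and compute and a shell command to move; the robot and the scene stay as the last step left them, time stands still between calls to the robot, and variables do not carry over. Pictures are saved under pics/ and viewed, at most 10 in all, crops included, and the job is handed in when it is done.

```bash
mkdir -p pics; cat > h.py <<'E'
import numpy as np, cv2
from rig import readout, vision, env
def grab(n):
    d=vision.get_image(n); im=d["img"]; h,w=im.shape[:2]
    f=h/2/np.tan(np.radians(d["vfov"])/2)
    K=np.array([[f,0,d["cx"]],[0,f,d["cy"]],[0,0,1]]); D=np.array(d["distortion"],float)
    uv=np.stack(np.meshgrid(np.arange(w),np.arange(h)),-1).reshape(-1,1,2).astype(np.float64)
    n_=cv2.undistortPoints(uv,K,D).reshape(h,w,2)
    z=d["range_z"]; pc=np.dstack([n_*z[...,None],z])
    R=np.array(d["R"]);t=np.array(d["t"])
    P=(pc-t)@R; P[z==0]=np.nan
    d.update(P=P,K=K,D=D,n=n_)
    return d
def save(d,name,crop=None,s=1):
    im=d["img"][...,::-1]
    if crop: u0,v0,u1,v1=crop; im=im[v0:v1,u0:u1]
    cv2.imwrite("pics/"+name,cv2.resize(im,None,fx=s,fy=s,interpolation=cv2.INTER_CUBIC))
def st():
    s=readout.get_state(); print({k:np.round(s[k],4).tolist() for k in s if k not in("dq","effort")})
E
python3 - <<'E'
from h import *
a=grab("top");b=grab("side")
save(a,"top1.png",s=1.5);save(b,"side1.png",s=1.5)
np.savez("d1.npz",tP=a["P"],sP=b["P"],ti=a["img"],si=b["img"]); st()
E
```

```text
{'clock': 0.1, 'joint_pos': [-0.8369, 0.2647, 1.6052, -0.0, 1.2737, -0.0369], 'position': [0.4698, -0.4837, 0.2375], 'ee_rot': [-0.001, 0.9266, 0.376, -0.0004], 'contact_force': [0.2364, 0.389, -0.2299], 'torque': [0.01, -0.0444, -0.0316], 'grip_force': 0.0, 'opening': 0.0882}
```

View pics/top1.png

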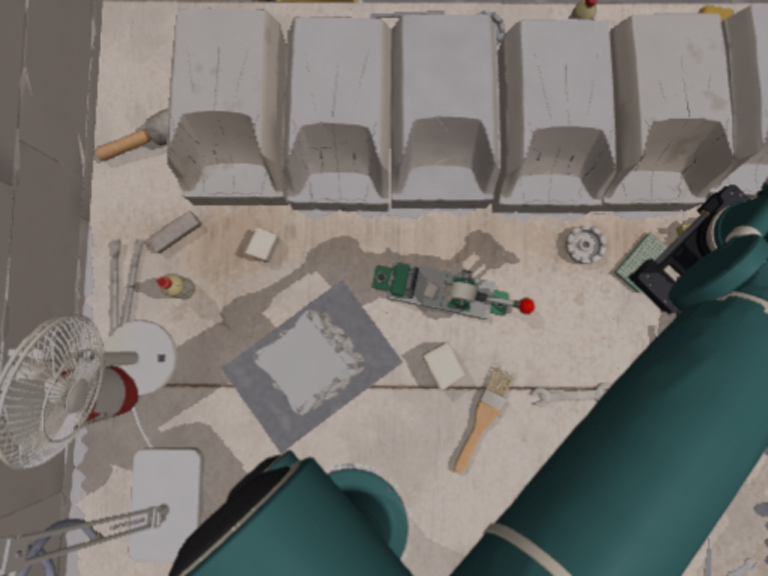

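View pics/side1.png

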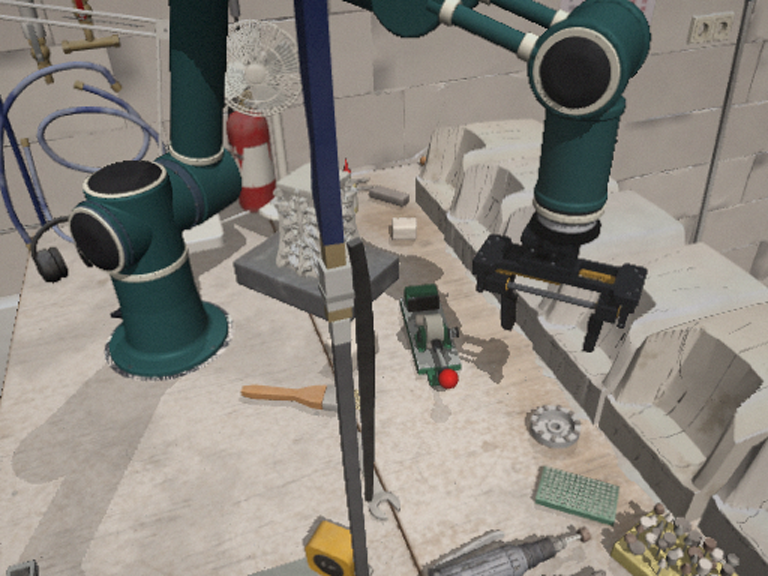

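Top view (display px): the vice has its jaw at (400,280), cam at (462,290) and red knob at (527,306). There are two cream blocks, A at (262,244) and B at (443,365). The chip is on the bed at about (430,288), the cup wheel at (585,244), the bottle at (175,287) and the rubbing stone at (173,232). I'll measure both blocks and the vice.

```bash
python3 - <<'E'
from h import *
d=np.load("d1.npz"); P=d["tP"]; I=d["ti"]
def reg(n,u0,v0,u1,v1,zl,zh):
    p=P[v0:v1,u0:u1].reshape(-1,3); p=p[(p[:,2]>zl)&(p[:,2]<zh)]
    (c,s,a)=cv2.minAreaRect((p[:,:2]*1000).astype(np.float32))
    print(n,len(p),"c",np.round(c,1),"size",np.round(s,1),"ang",round(a,1),"z med/max",np.round(np.median(p[:,2]),4),np.round(p[:,2].max(),4),'mean',np.round(p.mean(0),4)); return p
reg("A",158,148,192,180,.028,.06)
reg("B",278,224,314,264,.028,.07)
reg("wheel",370,145,410,182,.012,.05)
reg("bottle",95,175,135,205,.02,.2)
reg("rubst",92,135,140,172,.012,.05)
reg("jaw",245,170,285,200,.042,.06)
reg("vicebed",240,165,350,220,.012,.022)
reg("chip",270,180,300,205,.024,.034)
reg("cam",285,175,330,215,.055,.09)
hs=cv2.cvtColor(I,cv2.COLOR_RGB2HSV); m=(hs[...,1]>180)&((hs[...,0]<6)|(hs[...,0]>174)); m[:, :335]=0;m[:,370:]=0;m[:185]=0;m[225:]=0
p=P[m]; print("knob",m.sum(),np.nanmedian(p,0),np.nanmax(p[:,2]), np.nanmin(p,0),np.nanmax(p,0))
reg("back blocks",110,0,480,150,.03,1)
reg("slab",145,180,275,305,.02,.6)
for nm,r in (("A",(158,148,192,180)),("B",(278,224,314,264))):
    pass
x=grab("top")
c1=cv2.resize(x["img"][140:190,90:200,::-1],None,fx=5,fy=5,interpolation=2)
c2=cv2.resize(x["img"][165:270,240:370,::-1],None,fx=5,fy=5,interpolation=2)
o=np.zeros((250+0,10,3),np.uint8)
cv2.imwrite("pics/crop.png",cv2.resize(np.hstack([cv2.copyMakeBorder(c1,0,525-250,0,0,0),c2]),None,fx=.66,fy=.66))
E
```

```text
A 289 c [527.9 177.1] size [42.9 57.1] ang 67.2 z med/max 0.0346 0.0401 mean [0.5279 0.1765 0.0346]
B 540 c [ 299.9 -172.7] size [73.8 56.8] ang 28.2 z med/max 0.0462 0.0536 mean [ 0.3003 -0.1719  0.0459]
wheel 323 c [ 534.1 -449.7] size [72.9 72.5] ang 55.3 z med/max 0.0199 0.0275 mean [ 0.5339 -0.4494  0.0195]
bottle 295 c [442.  324.3] size [35.3 42.4] ang 76.1 z med/max 0.0775 0.1366 mean [0.4414 0.3208 0.0751]
rubst 428 c [561.9 344.8] size [ 42.3 157. ] ang 38.7 z med/max 0.0221 0.0285 mean [0.5538 0.3485 0.0216]
jaw 259 c [458.9 -99.4] size [43.3 59.4] ang 78.3 z med/max 0.0479 0.0536 mean [ 0.459  -0.097   0.0479]
vicebed 1040 c [ 445.4 -169.4] size [260.7  76.3] ang 78.3 z med/max 0.0168 0.022 mean [ 0.4414 -0.1721  0.0167]
chip 76 c [ 444.6 -145.9] size [87.4 49.6] ang 77.5 z med/max 0.0273 0.0331 mean [ 0.4429 -0.1464  0.0277]
cam 174 c [ 436.2 -207.6] size [45.8 27.5] ang 78.3 z med/max 0.0693 0.0776 mean [ 0.4362 -0.2063  0.068 ]
knob 70 [ 0.40964195 -0.32168542  0.05558214] 0.061844775719823115 [ 0.39868061 -0.33432935  0.04791702] [ 0.42375484 -0.31080326  0.06184478]
back blocks 46463 c [ 725.6 -172.6] size [ 513.7 1078.9] ang 1.9 z med/max 0.1715 0.4417 mean [ 0.7401 -0.1667  0.1469]
slab 7300 c [330.5  23.1] size [199.3 390.8] ang 36.7 z med/max 0.0592 0.2805 mean [0.3042 0.058  0.1213]
```

View pics/crop.png

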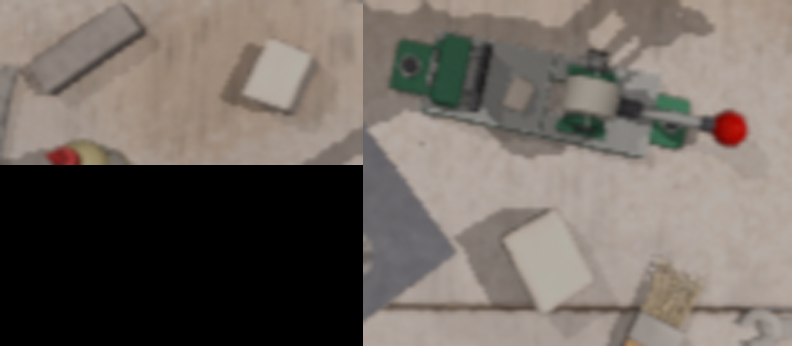

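A is the blank: it measures about 45×57×36 mm and sits opposite the cup wheel. B measures 74×57×46 mm, so it is the larger look-alike. Next I need the chip's pose and the clearances around the grasp and place spots.

```bash
python3 - <<'E'
from h import *
d=np.load("d1.npz"); P=d["tP"]; I=d["ti"].astype(int)
c=np.array([.4454,-.1694]); a=np.radians(-101.7); ex=np.array([np.cos(a),np.sin(a)]); ey=np.array([-ex[1],ex[0]])
L=np.dstack([(P[...,:2]-c)@ex,(P[...,:2]-c)@ey,P[...,2]])
m=(abs(L[...,0]+.0175)<.027)&(abs(L[...,1])<.035)&(L[...,2]>.0225)&(L[...,2]<.036)
n,lab,sta,_=cv2.connectedComponentsWithStats(m.astype(np.uint8))
for i in range(1,n):
    if sta[i,4]<15: continue
    q=L[lab==i]; r=cv2.minAreaRect((q[:,:2]*1000).astype(np.float32)); print("chip? vice mm",len(q),np.round(r[0],1),np.round(r[1],1),round(r[2],1),np.round(q.mean(0),4))
    vv,uu=np.where(lab==i);print(uu.min(),uu.max(),vv.min(),vv.max())
# colour-based
q=I[185:203,278:298]; print("rows of R-B"); print((q[...,0]-q[...,2])[::2])
# obstacles: tall stuff (z>0.06), extents in 5cm cells of world
Q=np.vstack([P.reshape(-1,3),d["sP"].reshape(-1,3)]);Q=Q[np.isfinite(Q).all(1)]
print("max z per 4 cm cell; rows x .30...70, cols y .36..-.48")
for x in np.arange(.2,.70,.04):
    print(round(x,2),[ (lambda k: int(1000*np.percentile(k,98)) if len(k)>3 else -1)(Q[(abs(Q[:,0]-x)<.02)&(abs(Q[:,1]-y)<.02)][:,2]) for y in np.arange(.36,-.5,-.04)])
E
```

```text
chip? vice mm 72 [-18.   -7.6] [28.1 20.5] 75.6 [-0.0184 -0.0073  0.0271]
283 292 188 198
rows of R-B
[[ 3  4  4  4  5  4  4  4  5  5  5  5  5  5  5  5  5  5  5  3]
 [ 3  3  4  4  5  4  5  4  5  5  5  5  6  4  4  5  4  5  4  2]
 [ 5  4  4  5  4  5  7 13 18 19 17 14  9  5  5  5  5  5  6  7]
 [ 4  4  5  4  4  8 14 19 19 19 19 19 19 14  8  5  5  6  9 13]
 [ 5  4  4  4  7 14 18 19 19 19 18 19 18 11  5  5  6  9 11 14]
 [ 4  4  4  5 11 18 19 19 19 19 18 17 11  5  5  5  3  7 13 14]
 [ 4  4  4  4  7 12 15 16 18 18 17 12  5  4  4  5  5 10 13 15]
 [ 4  5  4  4  5  4  4  5  5  7  6  4  4  5  6  6  5  5  5  7]
 [ 6  4  5  4  5  4  4  4  5  5  6  5  5  6  5  4  3  4  5  5]]
max z per 4 cm cell; rows x .30...70, cols y .36..-.48
0.2 [425, 4, 5, 4, 5, 61, 61, 268, 784, 563, 791, 766, 750, 756, 755, 743, 715, 4, 4, 5, 3, 3]
0.24 [444, 395, 4, 4, 61, 61, 61, 236, 804, 803, 793, 4, 733, 748, 749, 742, 727, 700, 10, 9, 10, 9]
0.28 [453, 417, 4, 59, 60, 60, 237, 238, 237, 774, 67, 59, 5, 704, 729, 731, 725, 710, 620, 5, 4, 8]
0.32 [447, 421, 4, 56, 60, 202, 237, 238, 238, 236, 71, 60, 47, 50, 49, 709, 7
[... 170 characters left out ...]
9, 5, 17, 19, 51, 25, 47, 670, 667, 346, 347, 608]
0.44 [79, 130, 4, 4, 4, 5, 4, 56, 60, 60, 12, 51, 48, 30, 74, 68, 47, 55, 641, 612, 437, 526]
0.48 [4, 76, 5, 4, 4, 19, 4, 4, 5, 4, 21, 51, 49, 20, 45, 39, 14, 4, 4, 607, 616, 618]
0.52 [25, 4, 5, 4, 38, 38, 4, 4, 4, 4, 4, 4, 4, 4, 5, 4, 4, 5, 5, 23, 618, 618]
0.56 [26, 25, 5, 4, 38, 38, 4, 4, 4, 4, 4, 5, 5, 4, 4, 4, 4, 4, 4, 21, 24, 24]
0.6 [5, 68, 66, 67, 67, 67, 82, 68, 68, 68, 82, 82, 72, 73, 72, 75, 88, 71, 71, 71, 90, 75]
0.64 [4, 179, 181, 67, 67, 187, 179, 175, 67, 69, 183, 176, 76, 70, 71, 173, 175, 96, 76, 77, 175, 184]
0.68 [4, 185, 189, 116, 117, 191, 183, 184, 164, 171, 186, 182, 177, 123, 132, 182, 182, 183, 175, 178, 181, 191]
```

```bash
python3 -m jog '[[0,0,0.0274,-0.11,1,0,0.3],[0,0,0.0274,-0.11,1,0,0.3],[0,0,0,-0.11,1,0,0.3],[0,0,0,-0.11,1,-0.3,0.3],[0,0,0,-0.12,1,-0.3,0.3]]' 20
python3 -m jog '[[0,0,0,0,0.9,-0.4,0.3],[0,0,0,0,0.78,-0.5,0.3],[0,0,0,0,0,-0.5,0.3],[0,0,0,0,0,-0.4,0.3],[0,0,0,0,0,0,0.3]]'
python3 - <<'E'
from h import *
st(); x=grab("side"); save(x,"s2.png",(180,60,420,280),3)
E
```

```text
clock: 0.78
position: [0.4419, -0.2327, 0.2084]
ee_rot: [0.0, 0.849, 0.529, 0.0]
contact_force: [1.4, 1.2, 0.0]
opening: 0.0572
grip_force: 0.0
clock: 1.4
position: [0.4405, -0.1493, 0.1169]
ee_rot: [-0.002, 0.848, 0.529, -0.001]
contact_force: [-1.3, -0.6, 0.6]
opening: 0.0578
grip_force: 0.0
{'clock': 1.4, 'joint_pos': [-0.3804, -0.0197, 2.1601, -0.0001, 1.0056, 0.075], 'position': [0.4405, -0.1493, 0.1169], 'ee_rot': [-0.0017, 0.8485, 0.5293, -0.0013], 'contact_force': [-1.3144, -0.6085, 0.5921], 'torque': [-0.0604, 0.0042, -0.0247], 'grip_force': 0.0, 'opening': 0.0578}
```

View pics/s2.png

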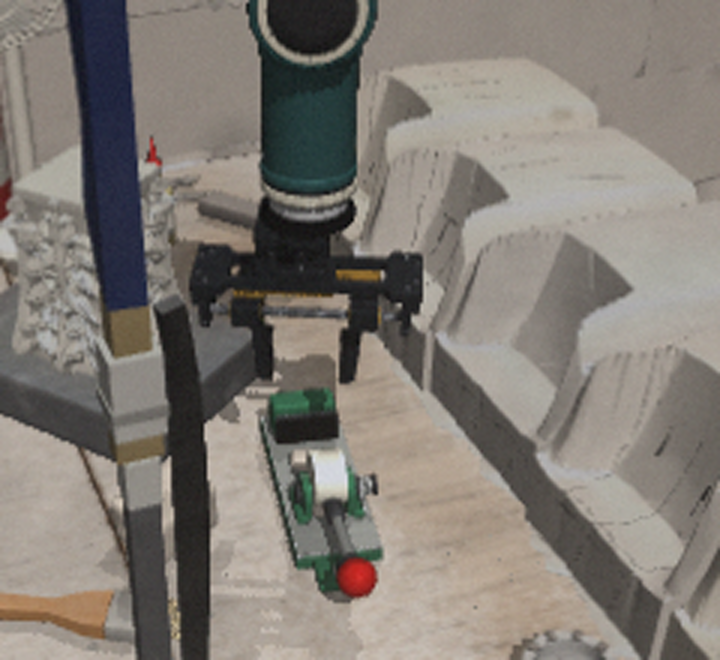

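The view shows the open fingers over the bed, with the chip at crop (300,460). I'll go down and grip it.

```bash
python3 -m jog '[[0,0,0,0.02,-0.02,-0.5,0.3],[0,0,0,0,0,-0.5,0.3],[0,0,0,0,0,-0.5,0.3],[0,0,0,0,0,-0.3,0.3],[0,0,0,0,0,-0.1,0.3]]' 20
python3 -m jog '[[0,0,0,0,0,0,-0.9],[0,0,0,0,0,0,-0.9],[0,0,0,0,0,0,-0.9],[0,0,0,0,0,0,-0.9],[0,0,0,0,0,0,-0.9]]' 20
```

```text
clock: 2.08
position: [0.4433, -0.1514, 0.0235]
ee_rot: [-0.0, 0.849, 0.529, -0.0]
contact_force: [0.7, 0.3, -0.2]
opening: 0.0575
grip_force: 0.0
clock: 2.7
position: [0.4438, -0.1514, 0.0244]
ee_rot: [0.0, 0.849, 0.529, 0.0]
contact_force: [-1.4, 0.5, 5.7]
opening: 0.029
grip_force: 20.0
```

```bash
python3 -m jog '[[0,0,0,0,0,0.3,-0.9],[0,0,0,0,0,0.8,-0.9],[0,0,0,0,0,0.9,-0.9],[0,0,0.0293,0.2,0,0.9,-0.9],[0,0,0.0293,0.2,0,0.8,-0.9]]' 20
python3 -m jog '[[0,0,0.0293,0.2,0.4,0,-0.9],[0,0,0.0293,0.2,0.6,0,-0.9],[0,0,0.0293,0.2,0.6,0,-0.9],[0,0,0.0293,0.2,0.6,0,-0.9],[0,0,0.0293,0.2,0.6,0,-0.9]]'
python3 -m jog '[[0,0,0.0293,0.02,0.6,0,-0.9],[0,0,0.0293,0,0.4,0,-0.9],[0,0,0.0293,0,0,-0.8,-0.9],[0,0,0.0293,0,0,-0.8,-0.9],[0,0,0,0,0,-0.8,-0.9]]'
python3 - <<'E'
from h import *
st(); x=grab("top"); save(x,"t3.png",(90,110,370,280),2.5)
E
```

```text
clock: 3.32
position: [0.4634, -0.1512, 0.2112]
ee_rot: [0.001, 0.735, 0.678, 0.0]
contact_force: [0.3, -0.2, -0.4]
opening: 0.0293
grip_force: 20.0
clock: 3.95
position: [0.5132, -0.0102, 0.2093]
ee_rot: [0.0, 0.358, 0.934, 0.0]
contact_force: [0.5, -0.5, -1.3]
opening: 0.0291
grip_force: 20.0
clock: 4.58
position: [0.5143, 0.039, 0.0883]
ee_rot: [0.0, -0.0, 1.0, -0.0]
contact_force: [0.1, 0.3, -0.6]
opening: 0.0288
grip_force: 20.0
{'clock': 4.575, 'joint_pos': [0.0273, 0.1101, 2.085, -0.0001, 0.9455, -1.5439], 'position': [0.5143, 0.039, 0.0883], 'ee_rot': [0.0005, -0.0002, 1.0, -0.0], 'contact_force': [0.0773, 0.2793, -0.6152], 'torque': [0.0721, -0.12, -0.0348], 'grip_force': 19.9991, 'opening': 0.0288}
```

View pics/t3.png

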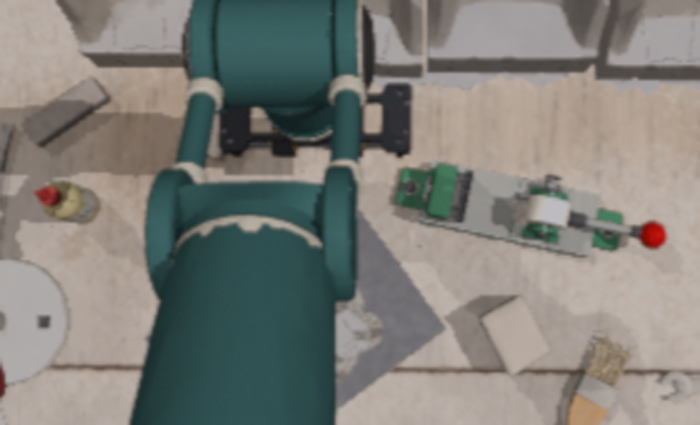

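The chip is gone from the bed, with only bare bed between jaw (440,190) and cam (548,212). I'll lower it to the bench and release it, then go up to z 0.21 and over to the blank at yaw 68°.

```bash
python3 -m jog '[[0,0,0,0,0,-0.5,-0.9],[0,0,0,0,0,-0.5,-0.9],[0,0,0,0,0,-0.3,-0.9],[0,0,0,0,0,-0.2,-0.9],[0,0,0,0,0,-0.08,-0.9]]' 20
python3 -m jog '[[0,0,0,0,0,0,-0.9],[0,0,0,0,0,0,-0.2],[0,0,0,0,0,0,0],[0,0,0,0,0,0,0.2],[0,0,0,0,0,0.3,0.3]]'
```

```text
clock: 5.25
position: [0.5145, 0.0388, 0.0098]
ee_rot: [0.0, 0.001, 1.0, 0.0]
contact_force: [0.3, 0.5, -1.0]
opening: 0.0294
grip_force: 20.0
clock: 5.88
position: [0.513, 0.0388, 0.0242]
ee_rot: [-0.001, 0.001, 1.0, -0.0]
contact_force: [-0.8, -0.1, 0.4]
opening: 0.0573
grip_force: 0.0
```

```bash
python3 -m jog '[[0,0,0,0,0,0.9,1],[0,0,0,0,0,0.9,1],[0,0,-0.0206,0,0.8,0.1,1],[0,0,-0.0206,0.15,0.9,0,1],[0,0,-0.0206,0.15,0.94,0,1]]' 25
python3 -m jog '[[0,0,0,0,0.1,0,1],[0,0,0,0,0,0,1],[0,0,0,0,0,0,1],[0,0,0,0,0,0,1],[0,0,0,0,0,0,1]]'
python3 - <<'E'
from h import *
x=grab("side"); save(x,"s4.png",(180,60,420,280),3)
P=x["P"]; I=cv2.cvtColor(x["img"],cv2.COLOR_RGB2HSV)
for n,c in(("blank",(.528,.177)),("chip",(.514,.039))):
    m=(np.hypot(P[...,0]-c[0],P[...,1]-c[1])<.045)&(P[...,2]>.006)&(P[...,2]<.045)
    p=P[m]; print(n,m.sum(), np.round([p.min(0),p.max(0)],3) if m.sum() else "")
E
```

```text
clock: 6.5
position: [0.53, 0.172, 0.1216]
ee_rot: [0.001, 0.196, 0.981, 0.0]
contact_force: [-0.0, 0.4, 0.2]
opening: 0.0882
grip_force: 0.0
clock: 7.12
position: [0.5292, 0.175, 0.1197]
ee_rot: [-0.0, 0.194, 0.981, -0.0]
contact_force: [0.7, -1.2, -1.3]
opening: 0.0882
grip_force: 0.0
blank 233 [[0.499 0.144 0.006]
 [0.561 0.206 0.041]]
chip 46 [[0.494 0.003 0.006]
 [0.541 0.062 0.015]]
```

View pics/s4.png

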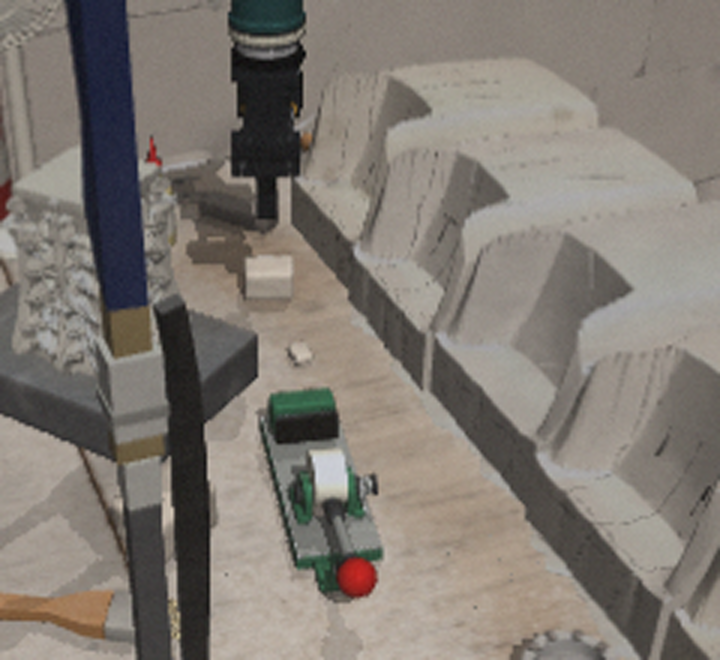

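The chip lies on the bench at crop (300,353), clear of the vice, and the blank is at (268,277). I'll go down and grip the blank.

```bash
python3 -m jog '[[0,0,0,-0.03,0.04,-0.5,1],[0,0,0,0,0,-0.6,1],[0,0,0,0,0,-0.6,1],[0,0,0,0,0,-0.36,1],[0,0,0,0,0,-0.16,1]]' 25
python3 -m jog '[[0,0,0,0,0,0,1],[0,0,0,0,0,0,-0.5],[0,0,0,0,0,0,-0.5],[0,0,0,0,0,0,-0.5],[0,0,0,0,0,0,-0.5]]' 25
python3 -m jog '[[0,0,0,0,0,0.3,-0.5],[0,0,0,0,0,0.9,-0.5],[0,0,0,0,0,0.9,-0.5],[0,0,0,0,0,0.9,-0.5],[0,0,0,0,0,0.9,-0.5]]' 25
```

```text
clock: 7.8
position: [0.5272, 0.1775, 0.0076]
ee_rot: [-0.001, 0.194, 0.981, -0.0]
contact_force: [-0.2, 0.1, -0.1]
opening: 0.0884
grip_force: 0.0
clock: 8.43
position: [0.528, 0.1778, 0.009]
ee_rot: [0.0, 0.194, 0.981, 0.0]
contact_force: [-0.2, 0.4, 0.4]
opening: 0.0501
grip_force: 0.0
clock: 9.05
position: [0.5274, 0.1777, 0.206]
ee_rot: [0.0, 0.194, 0.981, 0.0]
contact_force: [0.8, -0.2, -0.8]
opening: 0.0432
grip_force: 24.9
```

The fingers may have closed late, during the lift. I'll check how the blank is being held.

```bash
python3 - <<'E'
from h import *
st()
x=grab("side"); P=x["P"]; I=x["img"]
c=np.array([.5274,.1777,.206])
m=(abs(P[...,0]-c[0])<.06)&(abs(P[...,1]-c[1])<.06)&(P[...,2]>.15)&(P[...,2]<.27)&(I[...,0]>110)
p=P[m]-c; print(m.sum(),np.round(np.percentile(p,[1,50,99],axis=0),3))
vv,uu=np.where(m); print(uu.min(),uu.max(),vv.min(),vv.max())
y=grab("top"); P=y["P"]; m=(abs(P[...,0]-.528)<.03)&(abs(P[...,1]-.177)<.03)&(P[...,2]>.01)&(P[...,2]<.05); print("left on bench",m.sum())
u,v=int(uu.mean()),int(vv.mean())
save(x,"s5.png",(u-40,v-40,u+40,v+40),7)
E
```

```text
{'clock': 9.05, 'joint_pos': [0.2802, 0.0637, 1.8969, 0.0, 1.1804, -0.9009], 'position': [0.5274, 0.1777, 0.206], 'ee_rot': [0.0002, 0.1936, 0.9811, 0.0001], 'contact_force': [0.8063, -0.1861, -0.7921], 'torque': [0.0887, -0.1286, 0.009], 'grip_force': 24.9231, 'opening': 0.0432}
82 [[ 0.005 -0.03  -0.011]
 [ 0.015 -0.024  0.009]
 [ 0.029  0.008  0.022]]
271 277 92 106
left on bench 0
```

View pics/s5.png

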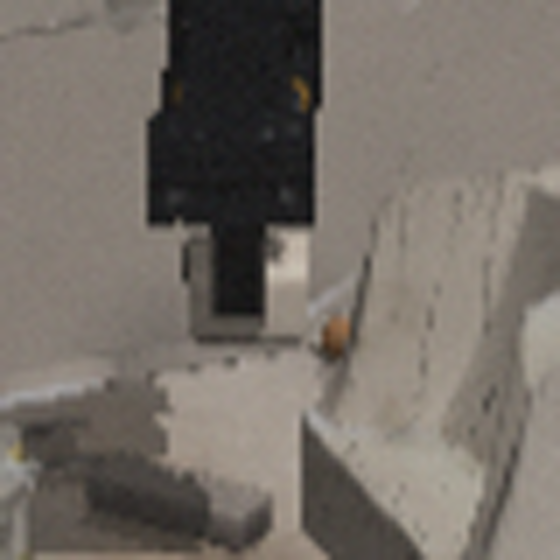

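The blank is held squarely, with its underside about 11 mm below the TCP. I'll carry it to above the seat.

```bash
python3 -m jog '[[0,0,-0.0276,0,-0.5,0.4,-0.5],[0,0,-0.0276,0,-0.8,0,-0.5],[0,0,-0.0276,0,-0.8,0,-0.5],[0,0,-0.0276,0,-0.8,0,-0.5],[0,0,-0.0276,-0.2,-0.8,0,-0.5]]' 25
python3 -m jog '[[0,0,-0.0276,-0.3,-0.8,0,-0.5],[0,0,-0.0276,-0.4,-0.8,0,-0.5],[0,0,-0.0276,-0.4,-0.8,0,-0.5],[0,0,0,-0.28,-0.5,0,-0.5],[0,0,0,0,0,-0.6,-0.5]]'
python3 -m jog '[[0,0,0,0,0,-0.7,-0.5],[0,0,0,0,0,-0.7,-0.5],[0,0,0,0,0,-0.4,-0.5],[0,0,0,0,0,0,-0.5],[0,0,0,0,0,0,-0.5]]'
python3 - <<'E'
from h import *
st(); s=readout.get_state(); q=s["ee_rot"]; print("yaw",np.degrees(2*np.arctan2(q[2],q[1]))-90)
x=grab("top"); P=x["P"]
c=np.array([.4454,-.1694]); a=np.radians(-101.7); ex=np.array([np.cos(a),np.sin(a)]); ey=np.array([-ex[1],ex[0]])
d=np.load("d1.npz"); 
for n,P_ in(("before",d["tP"]),("now",P)):
  for m,(zl,zh),lim in(("jaw",(.043,.056),(-.12,-.03)),("camtop",(.066,.08),(-.02,.08))):
    L=np.dstack([(P_[...,:2]-c)@ex,(P_[...,:2]-c)@ey,P_[...,2]]); k=(L[...,0]>lim[0])&(L[...,0]<lim[1])&(abs(L[...,1])<.034)&(L[...,2]>zl)&(L[...,2]<zh)
    p=L[k]; print(n,m,k.sum(),np.round(np.percentile(p[:,:2],[2,98],axis=0)*1000,1).tolist() if len(p)>5 else "")
y=grab("side"); save(y,"s6.png",(250,110,330,220),5.4)
E
```

```text
clock: 9.78
position: [0.5171, -0.0084, 0.2227]
ee_rot: [-0.001, 0.59, 0.807, -0.0]
contact_force: [0.5, -0.4, -1.2]
opening: 0.0431
grip_force: 24.9
clock: 10.4
position: [0.4491, -0.1544, 0.195]
ee_rot: [0.002, 0.777, 0.629, 0.001]
contact_force: [0.7, 0.1, -1.8]
opening: 0.0429
grip_force: 24.9
clock: 11.02
position: [0.449, -0.1523, 0.1041]
ee_rot: [0.0, 0.776, 0.631, 0.0]
contact_force: [-0.2, 0.0, -1.1]
opening: 0.0429
grip_force: 24.9
{'clock': 11.025, 'joint_pos': [-0.3795, 0.0113, 2.1563, -0.0, 0.9736, -0.1733], 'position': [0.449, -0.1523, 0.1041], 'ee_rot': [0.0002, 0.7761, 0.6306, 0.0001], 'contact_force': [-0.213, 0.0477, -1.0724], 'torque': [-0.061, -0.0871, -0.0365], 'grip_force': 24.9231, 'opening': 0.0429}
yaw -11.813327225400442
before jaw 254 [[-92.1, -28.9], [-50.4, 26.8]]
before camtop 127 [[22.2, -14.4], [56.5, 12.2]]
now jaw 76 [[-92.8, -27.9], [-50.0, 27.7]]
now camtop 40 [[42.4, -14.5], [56.4, 7.1]]
```

View pics/s6.png

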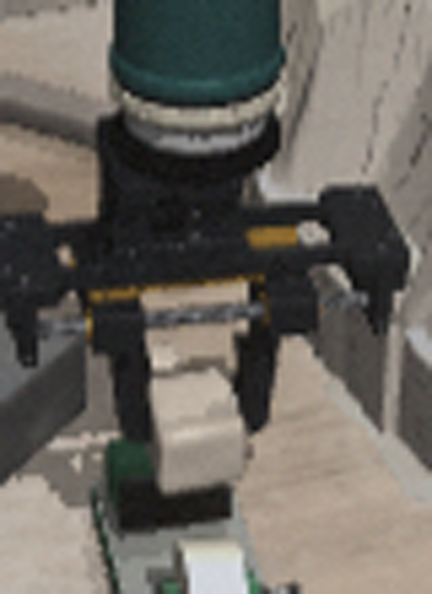

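```bash
python3 - <<'E'
from h import *
y=grab("side"); P=y["P"]; I=y["img"].astype(int)
c=np.array([.4454,-.1694]); a=np.radians(-101.7); ex=np.array([np.cos(a),np.sin(a)]); ey=np.array([-ex[1],ex[0]])
L=np.dstack([(P[...,:2]-c)@ex,(P[...,:2]-c)@ey,P[...,2]])*1000
m=(abs(L[...,0]+17.5)<45)&(abs(L[...,1])<35)&(L[...,2]>75)&(L[...,2]<150)&(I.min(2)>95)
n,lab,sta,_=cv2.connectedComponentsWithStats(m.astype(np.uint8)); k=1+np.argmax(sta[1:,4]); p=L[lab==k]; print(len(p),sta[k])
print(np.round(np.percentile(p,[1,10,50,90,99],axis=0),1))
vv,uu=np.where(lab==k); u0=int(np.median(uu))
for v in range(vv.min(),vv.max()+1,2): print(v,np.round(L[v,u0],1), np.round(L[v,u0-5],1), np.round(L[v,u0+5],1))
print("jaw pad face/cam rim, vice coords:")
E
```

```text
325 [278 178  18  23 325]
[[-40.7 -17.5  93.1]
 [-28.2 -14.   99. ]
 [  7.5   1.6 121.4]
 [ 12.4  17.4 124.9]
 [ 13.6  22.2 126.6]]
178 [-216.5   44.2    3.4] [-207.1   26.5   11.6] [-39.   21.4 123.2]
180 [-32.7   6.8 122.8] [-40.   -5.  119.3] [-28.5  19.3 124.1]
182 [-20.3   4.4 125.1] [-27.4  -7.4 121.7] [-18.3  17.2 124.9]
184 [-13.8   3.2 123.3] [-12.7 -10.1 125.7] [ -9.4  15.3 124.9]
186 [ -3.3   1.1 124.6] [ -7.4 -11.1 123.2] [ -1.5  13.8 124.3]
188 [  4.6  -0.4 123.9] [ 1.000e-01 -1.250e+01  1.223e+02] [  8.5  11.7 125.2]
190 [ 13.9  -2.2 124.5] [  9.2 -14.1 122.6] [ 12.1  11.1 121.6]
192 [ 12.9  -1.9 117.5] [  7.1 -13.7 114.9] [ 13.3  10.9 116.2]
194 [ 12.2  -1.7 110.7] [ 13.  -14.8 112.9] [  9.1  12.  106.8]
196 [  8.7  -0.9 101.8] [ 13.6 -14.8 107.1] [ 12.7  11.3 103.2]
198 [11.9 -1.4 97.8] [  9.7 -14.1  97.8] [11.  11.8 95.5]
200 [-53.5  12.   41.6] [  8.4 -13.8  90.4] [-52.4  25.9  40.7]
jaw pad face/cam rim, vice coords:
```

The blank hangs level, with its underside about 15 mm below the TCP because it slid a little as I lifted it. Its end face is at vice x ≈ 11.5 mm, so it fits the gap. I'll lower it and feel for the bed.

```bash
python3 -m jog '[[0,0,0,0,0.02,-0.3,-0.5],[0,0,0,0,0,-0.4,-0.5],[0,0,0,0,0,-0.3,-0.5],[0,0,0,0,0,-0.2,-0.5],[0,0,0,0,0,-0.1,-0.5]]' 25
python3 -m jog '[[0,0,0,0,0,0,-0.5],[0,0,0,0,0,-0.04,-0.5],[0,0,0,0,0,-0.04,-0.5],[0,0,0,0,0,0,-0.5],[0,0,0,0,0,0,-0.5]]' 25
```

```text
clock: 11.8
position: [0.4485, -0.1511, 0.0379]
ee_rot: [-0.0, 0.776, 0.631, -0.0]
contact_force: [-0.1, 0.3, -1.7]
opening: 0.0426
grip_force: 24.9
clock: 12.42
position: [0.4489, -0.1512, 0.0349]
ee_rot: [0.0, 0.776, 0.631, 0.0]
contact_force: [0.8, -1.0, -1.0]
opening: 0.043
grip_force: 24.9
```

```bash
python3 -m jog '[[0,0,0,0,0,-0.04,-0.5],[0,0,0,0,0,-0.02,-0.5],[0,0,0,0,0,-0.02,-0.5],[0,0,0,0,0,0,-0.5],[0,0,0,0,0,0,-0.5]]' 25
python3 -m jog '[[0,0,0,0,0,-0.03,-0.5],[0,0,0,0,0,0,-0.5],[0,0,0,0,0,0,-0.5],[0,0,0,0,0,0,-0.5],[0,0,0,0,0,0,-0.5]]' 25
```

```text
clock: 13.05
position: [0.4493, -0.1514, 0.0333]
ee_rot: [-0.0, 0.776, 0.631, -0.0]
contact_force: [-6.3, 2.3, 20.1]
opening: 0.0429
grip_force: 25.3
clock: 13.68
position: [0.4496, -0.1515, 0.0327]
ee_rot: [0.0, 0.776, 0.631, 0.0]
contact_force: [-9.1, 4.2, 27.7]
opening: 0.0429
grip_force: 25.5
```

It is on the bed. I'll ease the push off, release and rise.

```bash
python3 -m jog '[[0,0,0,0,0,0.03,-0.5],[0,0,0,0,0,0,-0.2],[0,0,0,0,0,0,0.1],[0,0,0,0,0,0,0.4],[0,0,0,0,0,0,0.6]]' 20
python3 -m jog '[[0,0,0,0,0,0.3,0.6],[0,0,0,0,0,0.8,0.6],[0,0,0,0,0,0.9,0.6],[0,0,0,0.4,0.6,0.9,0.6],[0,0,0,0.8,0.8,0.3,0.6]]'
python3 -m jog '[[0,0,0,0.8,0.8,0,0.6],[0,0,0,0,0,0,0.6],[0,0,0,0,0,0,0.6],[0,0,0,0,0,0,0.6],[0,0,0,0,0,0,0.6]]'
python3 - <<'E'
from h import *
y=grab("side"); t=grab("top")
c=np.array([.4454,-.1694]); a=np.radians(-101.7); ex=np.array([np.cos(a),np.sin(a)]); ey=np.array([-ex[1],ex[0]])
for n,d in(("side",y),("top",t)):
    P=d["P"]; L=np.dstack([(P[...,:2]-c)@ex,(P[...,:2]-c)@ey,P[...,2]])*1000; I=d["img"].astype(int)
    m=(abs(L[...,0]+17.5)<31)&(abs(L[...,1])<30)&(L[...,2]>44)&(L[...,2]<60)&(I.min(2)>90)
    p=L[m]; print(n,m.sum())
    if len(p)>20: print(np.round(np.percentile(p,[2,50,98],axis=0),1)); r=cv2.minAreaRect(p[:,:2].astype(np.float32)); print(np.round(r[0],1),np.round(r[1],1),r[2])
    A=np.c_[p[:,:2],np.ones(len(p))]; print("tilt",np.linalg.lstsq(A,p[:,2],rcond=None)[0])
A=cv2.resize(y["img"][140:260,250:350],None,fx=3.75,fy=3.75,interpolation=2); B=cv2.resize(t["img"][160:250,240:370],None,fx=3,fy=3,interpolation=2)
B=cv2.copyMakeBorder(B,0,A.shape[0]-B.shape[0],0,0,0)
cv2.imwrite("pics/p7.png",np.hstack([A,B])[...,::-1])
E
```

```text
clock: 14.3
position: [0.4486, -0.1512, 0.0305]
ee_rot: [-0.0, 0.776, 0.631, -0.0]
contact_force: [0.1, -0.1, 0.3]
opening: 0.0662
grip_force: 0.0
clock: 14.92
position: [0.5108, -0.0817, 0.1958]
ee_rot: [0.003, 0.777, 0.63, 0.002]
contact_force: [-0.0, -1.0, 0.6]
opening: 0.0705
grip_force: 0.0
clock: 15.55
position: [0.5479, -0.0422, 0.1906]
ee_rot: [-0.0, 0.777, 0.63, -0.0]
contact_force: [0.5, 0.1, -0.1]
opening: 0.0707
grip_force: 0.0
side 150
[[-41.  -18.2  49.1]
 [-18.    0.6  51.8]
 [  9.6  21.9  54.1]]
[-17.    2.3] [41.7 57.5] 89.0709228515625
tilt [3.30305284e-02 2.08063794e-02 5.23161671e+01]
top 292
[[-39.5 -20.3  46.6]
 [-13.7   0.3  51. ]
 [ 12.3  20.3  55.5]]
[-14.1   0.1] [43.1 54.5] 88.46253204345703
tilt [4.65289266e-02 4.22163647e-02 5.16893306e+01]
```

View pics/p7.png

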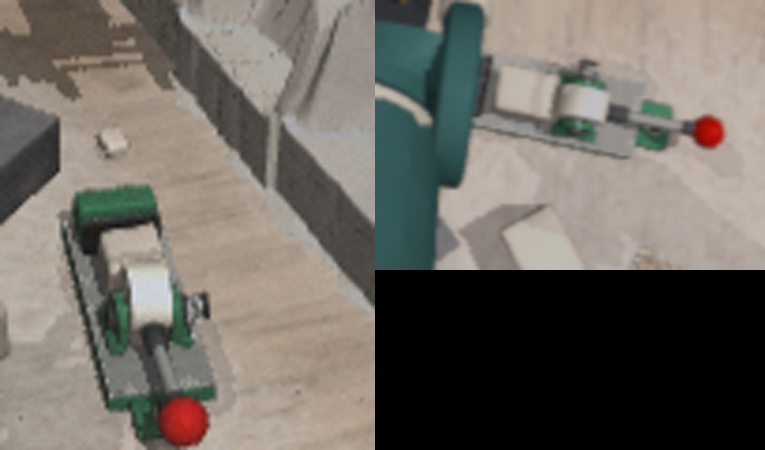

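The blank is seated flat: top at 52 mm, yaw within 1.5°, centred across to about 1 mm. It sits between jaw and cam, and the chip is clear at (112,142). Next I'll fit the knob's centre as a 16 mm sphere from both views.

```bash
python3 - <<'E'
from h import *
from scipy.optimize import least_squares
allp=[]
for n in("top","side"):
    d=grab(n); P=d["P"]; hs=cv2.cvtColor(d["img"],cv2.COLOR_RGB2HSV)
    m=(hs[...,1]>150)&((hs[...,0]<7)|(hs[...,0]>173))&(np.hypot(P[...,0]-.412,P[...,1]+.325)<.03)&(P[...,2]>.02)&(P[...,2]<.07)
    m=cv2.erode(m.astype(np.uint8),np.ones((3,3)))>0
    p=P[m]; f=lambda c:np.linalg.norm(p-c,axis=1)-.016
    r=least_squares(f,[.412,-.325,.042],loss="soft_l1",f_scale=.002); print(n,m.sum(),np.round(r.x,4)); allp.append(r.x)
c=np.array([.4454,-.1694]); a=np.radians(-101.7); ex=np.array([np.cos(a),np.sin(a)])
print("model knob",c+ex*(.04+.1197), "pivot",c+ex*.04)
E
```

```text
top 33 [ 0.4125 -0.326   0.0433]
side 67 [ 0.4155 -0.3225  0.0435]
model knob [ 0.41301487 -0.32578188] pivot [ 0.43728851 -0.20856891]
```

Both fits agree with the model, giving a knob centre near (0.413, -0.3255, 0.0425). I'll approach and grip it across the swing plane.

```bash
python3 -m jog '[[0,0,0,-0.45,-0.9,0,0.3],[0,0,0,-0.45,-0.95,0,0.3],[0,0,0,-0.45,-0.95,0,0.3],[0,0,0,-0.45,-0.95,0,0.3],[0,0,0,-0.45,-0.95,0,0.3]]' 20
python3 -m jog '[[0,0,0,-0.45,-0.95,-0.3,0.3],[0,0,0,0,0,-0.9,0.3],[0,0,0,0,0,-0.8,0.3],[0,0,0,0,0,0,0.3],[0,0,0,0,0,0,0.3]]'
```

```text
clock: 16.38
position: [0.4353, -0.2777, 0.1909]
ee_rot: [0.0, 0.776, 0.631, 0.0]
contact_force: [0.7, 0.3, -0.2]
opening: 0.0574
grip_force: 0.0
clock: 17.0
position: [0.4145, -0.3243, 0.0919]
ee_rot: [0.001, 0.776, 0.631, 0.0]
contact_force: [-0.0, -0.4, 0.4]
opening: 0.0575
grip_force: 0.0
```

```bash
python3 -m jog '[[0,0,0,-0.02,-0.02,-0.5,0.3],[0,0,0,0,0,-0.5,0.3],[0,0,0,0,0,-0.26,0.3],[0,0,0,0,0,-0.1,0.3],[0,0,0,0,0,0,0.3]]' 20
python3 -m jog '[[0,0,0,0,0,0,-0.6],[0,0,0,0,0,0,-0.6],[0,0,0,0,0,0,-0.6],[0,0,0,0,0,0,-0.6],[0,0,0,0,0,0,-0.6]]' 20
```

```text
clock: 17.62
position: [0.4134, -0.3251, 0.0235]
ee_rot: [0.001, 0.776, 0.631, 0.0]
contact_force: [-0.0, 0.3, -0.8]
opening: 0.057
grip_force: 0.0
clock: 18.25
position: [0.4132, -0.325, 0.0231]
ee_rot: [0.0, 0.776, 0.631, 0.0]
contact_force: [0.6, -0.9, 2.2]
opening: 0.0301
grip_force: 19.8
```

```bash
python3 - <<'E'
import numpy as np
a=np.radians(-101.7); t=.07+np.arange(0,1.51,.1); s=.12*np.cos(t)/.05; z=.12*np.sin(t)/.05
for i in range(15): print(np.round([np.cos(a)*(s[i+1]-s[i]),np.sin(a)*(s[i+1]-s[i]),z[i+1]-z[i]],3).tolist())
E
```

```text
[0.006, 0.028, 0.238]
[0.011, 0.051, 0.234]
[0.015, 0.074, 0.228]
[0.02, 0.096, 0.219]
[0.024, 0.117, 0.208]
[0.028, 0.136, 0.195]
[0.032, 0.155, 0.18]
[0.036, 0.172, 0.164]
[0.039, 0.187, 0.145]
[0.041, 0.2, 0.126]
[0.044, 0.211, 0.105]
[0.046, 0.221, 0.082]
[0.047, 0.228, 0.06]
[0.048, 0.232, 0.036]
[0.049, 0.235, 0.012]
```

```bash
python3 -m jog '[[0,0,0,0.006,0.028,0.238,-0.6],[0,0,0,0.011,0.051,0.234,-0.6],[0,0,0,0.015,0.074,0.228,-0.6],[0,0,0,0.02,0.096,0.219,-0.6],[0,0,0,0.024,0.117,0.208,-0.6]]' 20
```

```text
clock: 18.88
position: [0.4169, -0.3065, 0.0801]
ee_rot: [0.001, 0.776, 0.631, -0.0]
contact_force: [2.7, -4.0, -3.5]
opening: 0.0302
grip_force: 20.1
```

```bash
python3 -m jog '[[0,0,0,0.028,0.136,0.195,-0.6],[0,0,0,0.032,0.155,0.18,-0.6],[0,0,0,0.036,0.172,0.164,-0.6],[0,0,0,0.039,0.187,0.145,-0.6],[0,0,0,0.041,0.2,0.126,-0.6]]' 20
```

```text
clock: 19.5
position: [0.4256, -0.264, 0.1203]
ee_rot: [0.001, 0.776, 0.631, -0.0]
contact_force: [4.5, -4.5, -5.8]
opening: 0.0305
grip_force: 20.2
```

```bash
python3 -m jog '[[0,0,0,0.044,0.211,0.105,-0.6],[0,0,0,0.046,0.221,0.082,-0.6],[0,0,0,0.047,0.228,0.06,-0.6],[0,0,0,0.048,0.232,0.036,-0.6],[0,0,0,0.049,0.235,0.012,-0.6]]' 25
python3 -m jog '[[0,0,0,0,0,0,-0.6],[0,0,0,0,0,0,-0.6],[0,0,0,0,0,0,-0.6],[0,0,0,0,0,0,-0.6],[0,0,0,0,0,0,-0.6]]' 25
python3 - <<'E'
from h import *
from scipy.optimize import least_squares
st()
y=grab("side"); P=y["P"]; hs=cv2.cvtColor(y["img"],cv2.COLOR_RGB2HSV)
m=(hs[...,1]>150)&((hs[...,0]<7)|(hs[...,0]>173))&(np.hypot(P[...,0]-.437,P[...,1]+.209)<.05)&(P[...,2]>.11)&(P[...,2]<.2)
p=P[m]; print(m.sum()); r=least_squares(lambda c:np.linalg.norm(p-c,axis=1)-.016,[.437,-.209,.154],loss="soft_l1",f_scale=.002); print("knob",np.round(r.x,4))
save(y,"p8.png",(240,90,360,250),3.7)
E
```

```text
clock: 20.12
position: [0.4371, -0.2083, 0.135]
ee_rot: [0.001, 0.776, 0.631, -0.001]
contact_force: [2.6, -8.0, -4.7]
opening: 0.0302
grip_force: 25.1
clock: 20.75
position: [0.4373, -0.2076, 0.135]
ee_rot: [0.001, 0.776, 0.631, -0.0]
contact_force: [3.5, -4.7, -1.3]
opening: 0.03
grip_force: 25.0
{'clock': 20.75, 'joint_pos': [-0.4944, -0.0081, 2.111, -0.0007, 1.0375, -0.2883], 'position': [0.4373, -0.2076, 0.135], 'ee_rot': [0.0006, 0.776, 0.6308, -0.0001], 'contact_force': [3.4964, -4.704, -1.2576], 'torque': [-0.6655, -0.4701, 0.0504], 'grip_force': 24.9871, 'opening': 0.03}
121
knob [ 0.4389 -0.2058  0.1556]
```

View pics/p8.png

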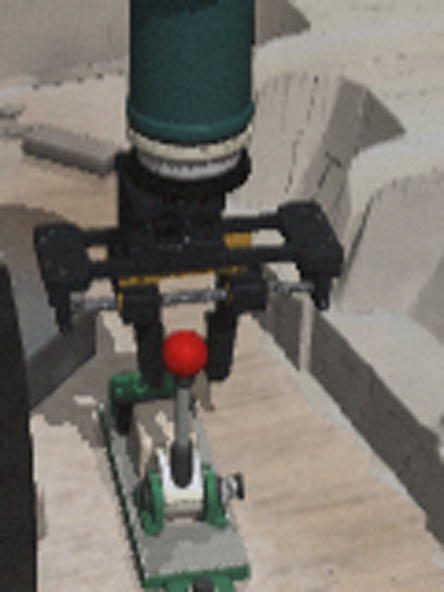

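The lever stands upright with the red knob at crop (185,353), held between the fingers. I'll check the stone's top once more and hand in if it is still flat and in place.

```bash
python3 - <<'E'
from h import *
y=grab("side"); P=y["P"]; I=y["img"].astype(int)
c=np.array([.4454,-.1694]); a=np.radians(-101.7); ex=np.array([np.cos(a),np.sin(a)]); ey=np.array([-ex[1],ex[0]])
L=np.dstack([(P[...,:2]-c)@ex,(P[...,:2]-c)@ey,P[...,2]])*1000
m=(L[...,0]>-50)&(L[...,0]<5)&(abs(L[...,1])<30)&(L[...,2]>42)&(L[...,2]<64)&(I.min(2)>80)
p=L[m]; q=np.percentile(p,[3,50,97],axis=0); print(m.sum(),np.round(q,1)); st()
if abs(q[1,2]-52)<2.5 and q[2,2]-q[0,2]<9: print(env.finish_job())
else: print("not handed in")
E
```

```text
135 [[-48.2 -18.9  46.9]
 [-20.9  -5.4  51.7]
 [ -0.9  19.5  54.9]]
{'clock': 20.85, 'joint_pos': [-0.4944, -0.0081, 2.1111, -0.0007, 1.0375, -0.2883], 'position': [0.4373, -0.2076, 0.135], 'ee_rot': [0.0006, 0.776, 0.6308, -0.0001], 'contact_force': [2.7382, -4.7544, -1.6694], 'torque': [-0.6991, -0.5252, 0.0241], 'grip_force': 24.9867, 'opening': 0.0299}
the job is handed in; nothing more can be done
None
```

I handed the job in at 20.9 s: the chip is on the bench clear of the vice, the smaller limestone blank is seated flat between jaw and cam, and the gripper is still holding the lever upright.

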